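# Clamp the punch holder in the setting stand

## Robot

A 6-joint arm with a two-finger parallel gripper is mounted at the origin on the work surface. World frame = base frame: x ahead of the robot, y to its left, z up, the work surface at z = 0. Lengths are in mm, angles in rad, forces in N, time in s.
With the tool pointing down it reaches from about 275 to 1000 mm from the base axis. Payload 8.4 kg.
Tool frame: the origin (TCP) lies midway between the tips of the shut fingers; the grasp point (between the pads) lies 19 mm behind it (bot.grip_point_offset is the distance from the TCP to the grasp point, in mm); z points along the fingers, x is the direction in which the jaws open and shut, and the axes are right-handed (so a half turn about z gives the same grasp; the last joint's range is limited). The gripper opens to 85 mm and grips with 20 to 120 N. Pads are 22 mm wide; open, the fingers measure 114 mm over their backs; the gripper's body (76 mm by 85 mm) begins 54 mm behind the grasp point. The pads swing forward as they close: fully open they stand 13 mm farther back than shut.
Start: joints at [-1.136, 0.353, 1.633, -0, 1.155, -0.002], TCP at [264.4, -566.322, 196.581] pointing down, gripper open.
Joint ranges: [-2.63, 2.63], [-0.92, 2.1], [0.06, 2.66], [-1.3, 4.44], [0, 2.69], [-3.02, 3.02]. Speed limits (rad/s): [2.22, 2.22, 2.79, 3.14, 3.14, 3.14].

## Interface

Orientations are given as a unit quaternion [x, y, z, w].
In Python, from rig import bot gives the robot as it stands.
- The arm moves only by the tool jog_arm, never from a script. Its arguments are lists of equal length, an entry for each row: "angular": the turn, a rotation vector about the tool's x, y, z in rad, a list of three; "delta_pos": the shift along the tool's x, y, z in m, a list of three; "grip": the closure, from 0 (fully open) to 1 (shut). A call has 1 to 10 rows; each row shifts and turns the commanded pose from where the row before left it, along the tool's axes as they then stand; what a row does not reach is not made up. A row lasts 1/10 s, in which the tool goes at most 50 mm and 8.59 degrees, less where a joint would pass 70% of its speed; a pose out of reach is approached as far as the arm can. A call with a gripper value outside its range is refused whole. The fingers move at their own pace and stop on an object; "force" is the grip in N (left out, the last holds). Time passes only in rows, so rows that do not move let the fingers close. It gives the time, the measured TCP pose, the force and the opening at its end, in the units of the state.
- bot.get_obs(): the state, without advancing time (a new reading comes with each control period).
- bot.read_camera(name): name is "scene" or "top" or "wrist"; returns the picture (420x560x3 uint8, red, green, blue); there is no depth.
- bot.camera_info(name): a dict with "camera_matrix" (3x3 intrinsics, pixels), "T" (4x4, takes a point from camera to world coordinates). Camera axes: x right, y down, z forward; pixel columns grow to the right and rows downward; lengths in mm; the calibration is good to about 2 mm. The wrist camera is an equidistant fisheye: a pixel r from the principal point sees the ray r / f radians off the axis. A picture is of the moment at which its call begins: read the wrist's pose just before it. camera_info takes no time and is no camera call; for the wrist camera it gives the pose at the moment of the call.
- bot.hand_in(): hands the job in, once; it reports no verdict.
The state is a dict: "clock": time; "joints": joint angles; "qd": joint speeds; "joint_efforts": joint torques, N m; "tcp_pos": TCP position; "tcp_rot": TCP orientation; "contact_force": force on the tool from outside, world axes, zero at the start; "moment": the same for the moment, N m; "opening": finger opening in mm.
Only numpy, scipy, OpenCV 4.12 (cv2) and the standard library are available. Lean on these libraries where they do the work, as an engineer would, in place of code of your own. Each camera call takes 0.05 s, during which the arm holds its last target. There are 200 camera calls.

## Task

Clamp the punch holder in the sloping setting stand: swing the steel keeper across by its upright pin until it is against its stop and its slot is around the clamp screw, under the screw's shoulder. Then turn the knurled clamp screw backward (anticlockwise) until the thread start drops in, and only then drive it forward (clockwise) until its shoulder is right down on the keeper; never force it forward before it has dropped, or it will cross-thread. Leave the punches and other tools standing around where they are.

Things in the scene. Friction and masses are not known exactly. Their poses are not given: they have to be found in the camera images.
- stand: Grey setting stand bolted to the bench, base 170 x 340 x 16 mm. Origin: centre of the base's underside; x away from its low front edge (which faces the robot), y left, z up. Its flat face, 150 mm up the slope by 300 mm wide, is tilted 25 degrees to the front: outward = (-0.423, 0, 0.906), up the slope = (0.906, 0, 0.423) in the stand's frame, middle at (0, 0, 110) mm. It moves between runs.
- holder (a point): Centre of the top of the aluminium punch holder's flange (72 mm across, 25 mm above the face), 86 mm left of the screw's axis on the face. The holder is already in its seat and fixed; its knurled body, 47 mm across, rises 32 mm above this point, its nose 48 mm. Nothing else on the face is as high, but for screw and pin.
- keeper (a joint): Angle of the keeper about its pivot (rad): 0 = closed at its stop (toe on the holder's flange, slot around the screw), grows as it opens; starts at 0.7 to 1.25. Flat steel bar 8 mm thick, 188 mm long, parallel to the face, top 33 mm above it. To close it, its pin is moved up the slope in an arc, anticlockwise seen looking onto the face. It stays where it is left; 3 to 5 N at the pin move it.
- keeper_pin (a point): Point on the axis of the keeper's upright steel pin, 11 mm below the pin's top. Pin 16 mm across, square to the face, at the keeper's tail, 60 mm from the pivot; it rises 37 mm above the keeper, whose top is 26 mm below this point along the pin. Closed, the pin is straight across the slope from the screw, 122 mm to the right of its axis; opening moves it down the slope.
- keeper_pivot (a point): Point on the keeper's pivot axis (square to the face, 62 mm right of the screw's axis), at the same height above the face as point keeper_pin: the pin's arc of 60 mm radius is centred here, in the plane parallel to the face.
- screw_knob (a point): Point on the clamp screw's axis (square to the face, through the face's middle) inside its round knurled aluminium knob; moves with it. Knob 44 mm across, 34 mm long: 15 mm above this point, 19 mm below. Steel shoulder 36 mm across, underside 31 mm below this point. A dark witness line on the knob's top runs towards the rim.
- screw_mouth (a point): Centre of the top of the steel screw boss (54 mm across, 25 mm above the face), on the screw's axis. The closed keeper lies on it, so at home point screw_knob is 39 mm from here. A dark witness notch on the boss points down the slope from here.
- screw_turn (a joint): Turn of the clamp screw (rad), growing forward = clockwise looking down onto the knob. 0 = thread start, witness line over the boss's notch. Starts at 0.45 to 1.1, merely resting on the thread's end. Turned back to 0 or past it (stop at -0.45) it can drop; forced forward undropped it cross-threads at 1.4. After the drop it comes home at 2.4 to 2.75 and stops. About 0.07 N m turn it.
- screw_depth (a joint): Sink of the clamp screw along its axis (m). 0 = resting, not started. At the thread start it falls freely to 0.010, but not while a gripper holds it up: let go, or follow it down with a light push. Then right-hand thread, 12 mm a turn: 0.0019 more per rad forward, 0.0006 play. 0.0146 = home, shoulder down on the keeper.
- punch1: Steel pilot punch standing on its head on the bench, 102 mm tall, head 34 mm across; origin at its underside. Leave alone.
- punch2: Steel pilot punch like punch1, standing. Leave alone.
- punch3: Steel pilot punch like punch1, standing. Leave alone.
- spare_holder: Spare knurled aluminium punch holder standing on the bench, 74 mm tall, flange 64 mm across; origin at its underside. Leave alone.
- sleeve: Black nylon die sleeve standing on the bench in front of the stand, 60 mm across, 55 mm tall; origin at its underside. Leave alone.
- retainer: Flat steel retainer ring lying on the bench behind the stand, 84 mm across, 9 mm thick. Leave alone.
- rod: Brass knockout rod with square ends lying on the bench in front of the stand, 180 mm long, 18 mm thick; along its x axis, origin under its middle. Leave alone.

How it is judged:
By the outcome, as a careful person would: the job done as asked, in the order asked, and still so for the second after the job is handed in, with the robot touching nothing.
It also fails if it takes over 54 s, if anything falls off the work surface, if the arm or the gripper's body presses on something with over 40 N, if the wrist force passes 120 N, or if a joint passes its speed limit or range.

## Working session

There is one attempt and no reset: what is moved stays moved. The work goes in short steps, Python scripts to look and compute and a tool call to move; the robot and the scene stay as the last step left them, time stands still between calls to the robot, and variables do not carry over. Pictures are saved under pics/ and viewed, about 8 in all and at most 12, crops included, and the job is handed in when it is done.

Besides the shell and the picture viewer there is one more tool, called after "Call:" as name(argument=value, ...), one argument or row to a line, values as JSON. jog_arm: Moves the arm, as the interface text tells. Its arguments: {"type":"object","properties":{"angular":{"type":"array","items":{"type":"array","items":{"type":"number"}}},"delta_pos":{"type":"array","items":{"type":"array","items":{"type":"number"}}},"grip":{"type":"array","items":{"type":"number"}},"force":{"type":"number"}},"required":["angular","delta_pos","grip"]}

```bash
ls; mkdir -p pics; python3 - <<'E'
from rig import bot
import cv2,numpy as np
for n in ["scene","top"]:
    im=bot.read_camera(n); i=bot.camera_info(n); print(n,np.round(i["camera_matrix"],1).tolist(),np.round(i["T"],4).tolist())
    cv2.imwrite(f"pics/{n}0.png",im[:,:,::-1])
i=bot.camera_info("wrist");print(np.round(i["camera_matrix"],1).tolist(),np.round(i["T"],4).tolist())
print(bot.get_obs())
E
```

```text
pics
scene [[391.9, 0.0, 277.7], [0.0, 391.9, 212.7], [0.0, 0.0, 1.0]] [[0.0204, 0.5591, -0.8289, 1295.8835], [0.9996, 0.0064, 0.0289, 33.3612], [0.0215, -0.8291, -0.5587, 614.4312], [0.0, 0.0, 0.0, 1.0]]
top [[467.9, 0.0, 278.9], [0.0, 467.9, 208.8], [0.0, 0.0, 1.0]] [[-0.0036, -0.9908, 0.1352, 447.3168], [-0.9996, -0.0001, -0.0268, 60.8799], [0.0266, -0.1353, -0.9905, 1030.2051], [0.0, 0.0, 0.0, 1.0]]
[[325.2, 0.0, 283.6], [0.0, 325.2, 207.2], [0.0, 0.0, 1.0]] [[0.4226, -0.8565, -0.2963, 340.8588], [-0.9063, -0.3994, -0.1378, -530.0551], [-0.0003, 0.3268, -0.9451, 373.7256], [0.0, 0.0, 0.0, 1.0]]
{'clock': 0.1, 'joints': array([-1.13638443e+00,  3.53602792e-01,  1.63405940e+00,  1.37356466e-05,
        1.15519164e+00, -2.37588837e-03]), 'qd': array([ 2.36253686e-03, -3.71071255e-04, -1.02109645e-03,  4.79920184e-05,
       -4.56384524e-05,  1.36201710e-03]), 'joint_efforts': array([-1.57576178e-03, -6.06361628e+01, -3.42817533e+01, -7.81941048e-05,
        3.97962547e-03, -2.95254415e-05]), 'tcp_pos': array([ 264.21468444, -565.88761014,  195.92200642]), 'tcp_rot': array([ 8.43512128e-01, -5.37109758e-01, -5.27714818e-04, -3.45245349e-04]), 'contact_force': array([-0.18183379,  0.3688597 , -0.16909496]), 'moment': array([ 0.00762257,  0.04503473, -0.0556209 ]), 'opening': 85.51298735576442}
```

View pics/scene0.png

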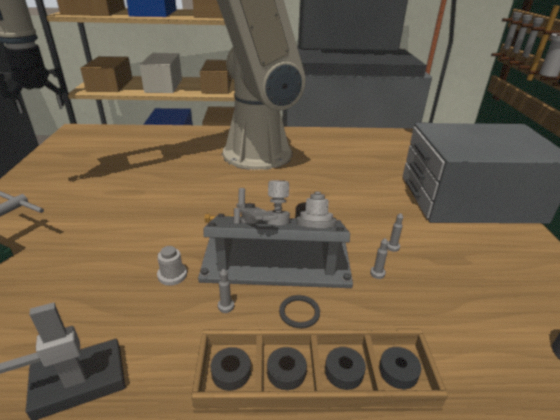

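View pics/top0.png

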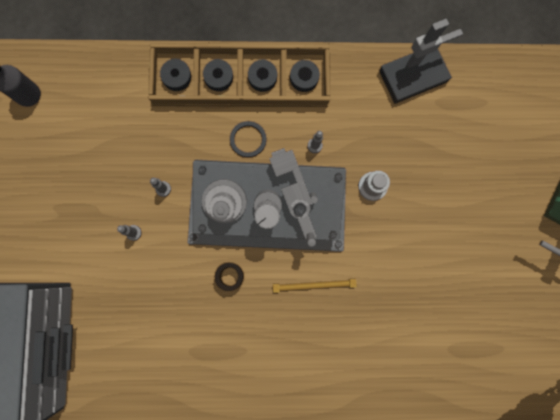

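The scene picture shows the stand near the middle (205–350, 180–280) with its keeper open. In the top picture the base corners are near (193,161), (346,167), (344,251) and (190,246), the knob near (267,216) and the pin near (311,240). I'll zoom in on both.

```bash
python3 - <<'E'
import cv2,numpy as np
a=cv2.imread("pics/top0.png")[150:260,180:360]; b=cv2.imread("pics/scene0.png")[170:290,190:365]
a=cv2.resize(a,None,fx=4.4,fy=4.4,interpolation=3)
cv2.imwrite("pics/topc.png",a)
E
```

```text
(no output)
```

View pics/topc.png

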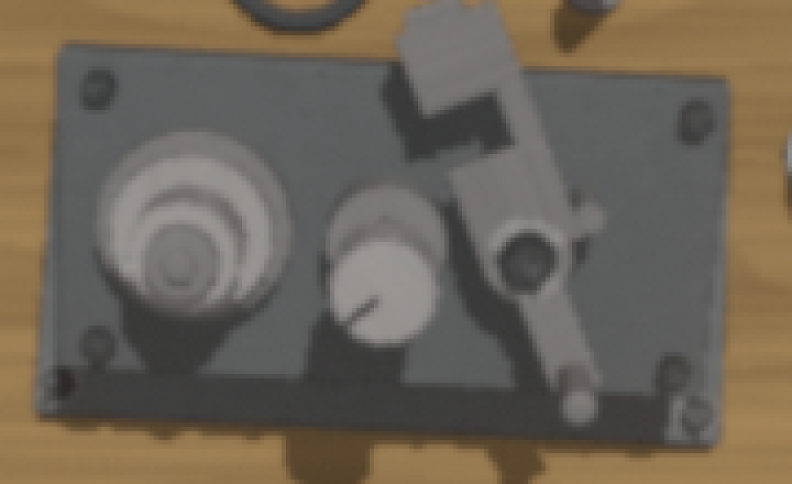

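```bash
cat > h.py <<'E'
import numpy as np,cv2
from scipy.optimize import least_squares
from scipy.spatial.transform import Rotation as R
from rig import bot
N=np.array([-.4226,0,.9063]);U=np.array([.9063,0,.4226]);L=np.array([0,1.,0])
def face(u,l,h): return np.array([0,0,110.])+u*U+l*L+h*N
def world(p,s): return R.from_euler('z',s[2]).apply(p)+[s[0],s[1],0]
def proj(P,info):
    T=np.array(info["T"]);K=np.array(info["camera_matrix"]);c=(np.atleast_2d(P)-T[:3,3])@T[:3,:3]
    return (c[:,:2]/c[:,2:])*[K[0,0],K[1,1]]+K[:2,2]
def pin(th,h=70.): return face(-60*np.sin(th),-62-60*np.cos(th),h)
E
python3 - <<'E'
from h import *
t=bot.camera_info("top");s=bot.camera_info("scene")
obs=np.array([[267.5,216.4],[221.1,209.1],[224.3,201.1],[311.6,242.3]])
def pts(p): return np.array([world(q,p) for q in (face(0,0,93.6),face(0,86,73),face(0,86,25),pin(p[3]))])
r=least_squares(lambda p:(proj(pts(p),t)-obs).ravel(),[480,50,0,1.])
p=r.x;print(p,r.fun.round(2))
for q in [(75,150,0),(75,-150,0),(-75,150,0),(-75,-150,0),(0,-62,45)]: print(q,((proj(world(face(*q),p),t)[0]-[180,150])*4.4).round())
for q in [(-85,170,16),(-85,-170,16),(85,170,16),(85,-170,16)]: print(q,((proj(world(np.array(q),p),t)[0]-[180,150])*4.4).round())
im=cv2.imread("pics/scene0.png");im=cv2.resize(im[150:300,180:380],None,fx=4,fy=4,interpolation=3)
Q=list(pts(p))+[world(face(*q),p) for q in [(75,150,0),(75,-150,0),(-75,150,0),(-75,-150,0)]]+[world(np.array(q),p) for q in [(85,170,16),(85,-170,16)]]
for a in proj(np.array(Q),s): cv2.circle(im,tuple(((a-[180,150])*4).astype(int).tolist()),4,(0,0,255),1)
cv2.imwrite("pics/sc1.png",im)
E
```

```text
[ 5.88182046e+02  5.60098350e+01 -7.23476206e-02  1.15041216e+00] [ 0.   -0.67  0.   -0.18 -0.14  0.49  0.14  0.41]
(75, 150, 0) [62. 37.]
(75, -150, 0) [740.  87.]
(-75, 150, 0) [ 56. 357.]
(-75, -150, 0) [703. 403.]
(0, -62, 45) [531. 265.]
(-85, 170, 16) [ 31. 400.]
(-85, -170, 16) [722. 449.]
(85, 170, 16) [64. 62.]
(85, -170, 16) [738. 111.]
```

View pics/sc1.png

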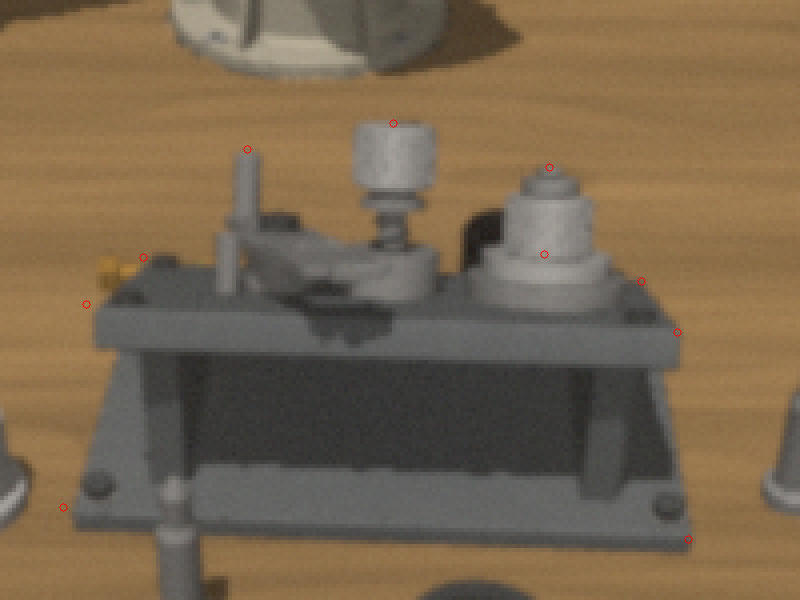

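The overlay shows knob, pin and nose matching, but the predicted corners are rotated about 0.02 rad. The observed face corners are (680,333) and (96,309), and the base's are (690,545) and (75,520). I'll refit with the corners from both views.

```bash
python3 - <<'E'
from h import *
t=bot.camera_info("top");s=bot.camera_info("scene")
o1=np.array([[267.5,216.4],[221.1,209.1],[224.3,201.1],[311.6,242.3],[180+63/4.4,150+43/4.4],[180+730/4.4,150+77/4.4],[180+38/4.4,150+415/4.4],[180+717/4.4,150+447/4.4]])
o2=np.array([[395,126],[551,170],[247,152],[680,333],[96,309]])/4+[180,150]
def pts(p):
  A=[face(0,0,93.6),face(0,86,73),face(0,86,25),pin(p[3]),face(75,150,0),face(75,-150,0),np.array([-85,170,10.]),np.array([-85,-170,10.])]
  return np.array([world(q,p) for q in A])
def f(p):
  P=pts(p);return np.r_[(proj(P,t)-o1).ravel(),(proj(P[[0,1,3,4,5]],s)-o2).ravel()]
r=least_squares(f,[588,56,-.06,1.15],loss='soft_l1');p=r.x
print(p);print(f(p).reshape(-1,2).round(1))
np.save("pose.npy",p)
Rw=R.from_euler('z',p[2])
print("N",Rw.apply(N),"U",Rw.apply(U),"L",Rw.apply(L))
for n,q in dict(knob=face(0,0,78.6),pin=pin(p[3],59),pivot=face(0,-62,59),pinclosed=pin(0,59)).items(): print(n,world(q,p).round(1))
E
```

```text
[ 5.88601964e+02  5.69530152e+01 -5.52949345e-02  1.16471329e+00]
[[-0.1 -0.9]
 [-0.3  0.4]
 [-0.6  1. ]
 [-0.  -0.4]
 [-1.4 -0.2]
 [ 1.3  0.8]
 [-0.9 -2. ]
 [ 0.9 -0.9]
 [-0.3 -0.7]
 [-0.3 -0.8]
 [ 0.1 -0.1]
 [ 0.2 -0.7]
 [-1.6 -0.3]]
N [-0.42195411  0.02335573  0.9063    ] U [ 0.90491483 -0.05008827  0.4226    ] L [0.05526676 0.99847162 0.        ]
knob [555.4  58.8 181.2]
pin [509.1 -24.5 140.2]
pivot [560.3  -3.6 163.5]
pinclosed [557.  -63.5 163.5]
```

The pose holds together in both views to about 2 mm. Next is the approach: tool along the face normal, jaws along the pin's tangent.

```bash
cat >> h.py <<'E'
def tool_R(alpha,s):
    """tool z into the face; tool x = U rotated by alpha (anticlockwise seen from outside)"""
    Rw=R.from_euler('z',s[2]); n,u,l=Rw.apply(N),Rw.apply(U),Rw.apply(L)
    x=np.cos(alpha)*u+np.sin(alpha)*l; z=-n
    return R.from_matrix(np.c_[x,np.cross(z,x),z])
def goto(P,Rt,o=None):
    o=o or bot.get_obs(); R0=R.from_quat(o["tcp_rot"])
    d=np.array(P)-o["tcp_pos"]
    print("shift now-axes",R0.inv().apply(d).round(1),"rot",(R0.inv()*Rt).as_rotvec().round(3),"shift in target axes",Rt.inv().apply(d).round(1))
E
python3 - <<'E'
from h import *
p=np.load("pose.npy");th=p[3]
goto(world(pin(th,59-19+85),p),tool_R(-th,p))
print(world(pin(th,59-19+85),p))
E
```

```text
shift now-axes [-400.2 -426.3   -3.6] rot [0.393 0.191 0.084] shift in target axes [-441.5 -375.9   75.2]
[481.24192863 -22.9364817  199.99357365]
```

Call:
jog_arm(
  angular=[
    [0, 0, 0],
    [0, 0, 0],
    [0, 0, 0],
    [0, 0, 0],
    [0, 0, 0],
    [0, 0, 0],
    [0, 0, 0],
    [0, 0, 0],
    [0, 0, 0],
    [0, 0, 0],
  ],
  delta_pos=[
    [-0.025, -0.027, -0.005],
    [-0.025, -0.027, -0.005],
    [-0.025, -0.027, -0.005],
    [-0.025, -0.027, -0.005],
    [-0.025, -0.027, -0.005],
    [-0.025, -0.027, -0.005],
    [-0.025, -0.027, -0.005],
    [-0.025, -0.027, -0.005],
    [-0.025, -0.027, -0.005],
    [-0.025, -0.027, -0.005],
  ],
  grip=[0, 0, 0, 0, 0, 0, 0, 0, 0, 0],
  force=25,
)

```text
clock: 1.1
tcp_pos: [403.4, -224.1, 246.6]
tcp_rot: [0.843, -0.537, -0.0, 0.0]
contact_force: [0.1, -0.3, 0.1]
opening: 85.2
```

Call:
jog_arm(
  angular=[
    [0, 0, 0],
    [0, 0, 0],
    [0, 0, 0],
    [0, 0, 0],
    [0, 0, 0],
    [0, 0, 0],
    [0.1, 0.048, 0.021],
    [0.1, 0.048, 0.021],
    [0.1, 0.048, 0.021],
    [0.093, 0.047, 0.021],
  ],
  delta_pos=[
    [-0.025, -0.027, 0],
    [-0.025, -0.027, 0],
    [-0.025, -0.027, 0],
    [-0.025, -0.027, 0],
    [-0.025, -0.025, 0],
    [-0.025, -0.025, 0],
    [0, 0, 0],
    [0, 0, 0],
    [0, 0, 0],
    [0, 0, 0],
  ],
  grip=[0.3, 0.3, 0.3, 0.3, 0.3, 0.3, 0.3, 0.3, 0.3, 0.3],
)

```text
clock: 2.1
tcp_pos: [482.7, -22.7, 246.7]
tcp_rot: [0.8, -0.559, 0.186, -0.115]
contact_force: [0.3, -0.4, -0.1]
opening: 59.8
```

```bash
python3 - <<'E'
from h import *
p=np.load("pose.npy");th=p[3]
o=bot.get_obs();print(o["clock"],o["opening"],o["joints"].round(2))
goto(world(pin(th,59-19+60),p),tool_R(-th,p),o)
i=bot.camera_info("wrist");print(np.round(i["T"],3).tolist())
cv2.imwrite("pics/w1.png",bot.read_camera("wrist")[:,:,::-1])
E
```

```text
2.1 59.81493738102438 [-0.05 -0.17  2.19 -0.01  0.69  1.18]
shift now-axes [-8.2 19.7 66.6] rot [-0.004 -0.003 -0.   ] shift in target axes [-8.  19.4 66.7]
[[0.305, -0.944, 0.125, 479.091], [-0.937, -0.321, -0.138, 11.397], [0.17, -0.075, -0.983, 440.642], [0.0, 0.0, 0.0, 1.0]]
```

View pics/w1.png

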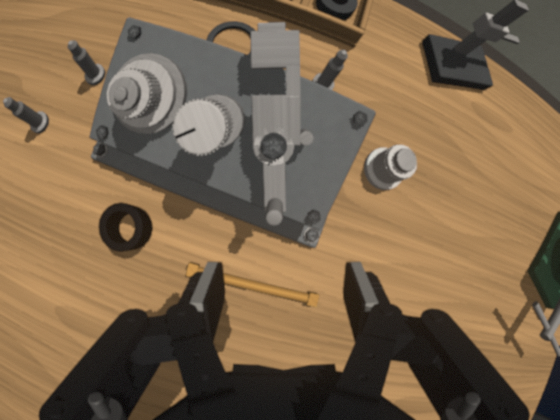

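The wrist picture shows the pin top near (275,219) and the knob top's centre near (199,127), its line running left and down. I'll check both against the fit.

```bash
cat >> h.py <<'E'
def fish(P,T,K):
    c=(np.atleast_2d(P)-T[:3,3])@T[:3,:3]; r=np.linalg.norm(c[:,:2],axis=1);a=np.arctan2(r,c[:,2])
    return c[:,:2]/r[:,None]*a[:,None]*K[0,0]+K[:2,2]
E
python3 - <<'E'
from h import *
p=np.load("pose.npy");i=bot.camera_info("wrist");T=np.array(i["T"]);K=np.array(i["camera_matrix"])
print(fish(np.array([world(q,p) for q in (pin(p[3]),face(0,0,93.6),face(0,86,73))]),T,K).round(1))
for a in (.6,.8,1.0): # line end at clockwise angle a from downslope
    print(a,fish(world(face(-20*np.cos(a),20*np.sin(a),93.6),p),T,K).round(1))
E
python3 -c "
import cv2;a=cv2.imread('pics/w1.png')[90:240,90:300];cv2.imwrite('pics/w1c.png',cv2.resize(a,None,fx=3.6,fy=3.6,interpolation=3))"
```

```text
[[276.2 213.5]
 [201.7 121.7]
 [122.   88.3]]
0.6 [[181.9 136.2]]
0.8 [[179.6 131.8]]
1.0 [[178.1 127.1]]
```

View pics/w1c.png

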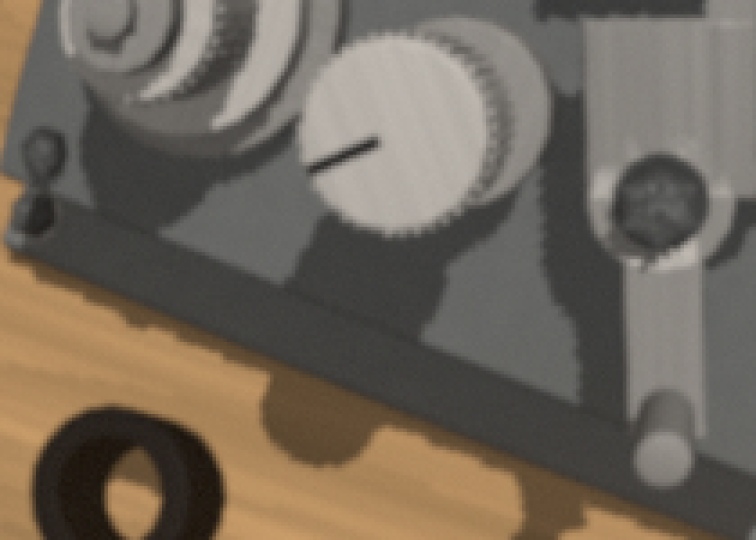

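```bash
python3 - <<'E'
from h import *
t=bot.camera_info("top");s=bot.camera_info("scene");w=bot.camera_info("wrist")
o1=np.array([[267.5,216.4],[221.1,209.1],[224.3,201.1],[311.6,242.3],[180+63/4.4,150+43/4.4],[180+730/4.4,150+77/4.4],[180+38/4.4,150+415/4.4],[180+717/4.4,150+447/4.4]])
o2=np.array([[395,126],[551,170],[247,152],[680,333],[96,309]])/4+[180,150]
o3=np.array([[199.2,127.5],[120,95],[274.4,217.8],[130,21],[374,114]])
def pts(p):
  A=[face(0,0,93.6),face(0,86,73),face(0,86,25),pin(p[3]),face(75,150,0),face(75,-150,0),np.array([-85,170,10.]),np.array([-85,-170,10.])]
  return np.array([world(q,p) for q in A])
Tw=np.array(w["T"]);K=np.array(w["camera_matrix"])
def f(p):
  P=pts(p);d=p[4:13].reshape(3,3);g=p[13:22].reshape(3,3);c=P.mean(0)
  def mv(Q,i,T):C=np.array(T)[:3,3];return C+R.from_rotvec(g[i]).apply(Q-C)-d[i]
  return np.r_[(proj(mv(P,0,t["T"]),t)-o1).ravel(),(proj(mv(P[[0,1,3,4,5]],1,s["T"]),s)-o2).ravel(),(fish(mv(P[[0,1,3,4,5]],2,Tw),Tw,K)-o3).ravel(),p[4:13]/1.5,p[13:22]/.003]
r=least_squares(f,np.r_[np.load("pose.npy"),np.zeros(18)],loss='soft_l1');p=r.x
print(p[:4],p[4:13].round(1),p[13:].round(4));print(f(p)[:36].reshape(-1,2).round(1))
np.save("pose2.npy",p[:4])
goto(world(pin(p[3],59-19+60),p),tool_R(-p[3],p))
for n,q in dict(knob=face(0,0,78.6),pin=pin(p[3],59)).items(): print(n,world(q,p).round(1))
E
```

```text
[ 5.86360605e+02  5.79975617e+01 -5.81560958e-02  1.13526747e+00] [-0.5  0.3  0.4 -0.1 -0.   0.6  0.7 -0.2  6.6] [-0.001  -0.0011 -0.0001 -0.0002 -0.0018 -0.0001 -0.0003  0.0042  0.0002]
[[-0.2 -0.4]
 [-0.3  0.7]
 [-0.5  1.3]
 [ 0.8 -0.2]
 [-1.2 -0. ]
 [ 1.5  1.4]
 [-0.8 -1.9]
 [ 0.8 -0.5]
 [ 0.2 -0.2]
 [ 0.1 -0.3]
 [ 0.   0.3]
 [ 0.4 -0.2]
 [-1.  -0.1]
 [-0.2  0.9]
 [ 1.2 -0.2]
 [-0.3  0.1]
 [-2.  -3. ]
 [ 1.3 -0.5]]
shift now-axes [-6.7 17.3 64.8] rot [-0.005 -0.002 -0.028] shift in target axes [-7.1 16.8 64.8]
knob [553.2  59.9 181.2]
pin [507.2 -24.9 140.5]
```

Call:
jog_arm(
  angular=[
    [-0.005, -0.002, -0.028],
    [0, 0, 0],
    [0, 0, 0],
    [0, 0, 0],
    [0, 0, 0],
    [0, 0, 0],
    [0, 0, 0],
    [0, 0, 0],
    [0, 0, 0],
  ],
  delta_pos=[
    [-0.007, 0.017, 0.005],
    [0, 0, 0.02],
    [0, 0, 0.02],
    [0, 0, 0.02],
    [0, 0, 0.02],
    [0, 0, 0.015],
    [0, 0, 0.01],
    [0, 0, 0.01],
    [0, 0, 0],
  ],
  grip=[0.3, 0.3, 0.3, 0.3, 0.3, 0.3, 0.3, 0.3, 0.3],
  force=25,
)

```text
clock: 3.05
tcp_pos: [516.3, -25.1, 128.8]
tcp_rot: [0.809, -0.548, 0.183, -0.109]
contact_force: [0.1, -0.1, -0.5]
opening: 60.0
```

Call:
jog_arm(
  angular=[
    [0, 0, 0],
    [0, 0, 0],
    [0, 0, 0],
    [0, 0, 0],
    [0, 0, 0],
    [0, 0, 0],
    [0, 0, 0],
    [0, 0, 0],
  ],
  delta_pos=[
    [0, 0, 0],
    [0, 0, 0],
    [0, 0, 0],
    [0, 0, 0],
    [0, 0, 0],
    [0, 0, 0],
    [0, 0, 0],
    [0, 0, 0],
  ],
  grip=[0.7, 0.9, 0.9, 0.9, 0.9, 0.9, 0.9, 0.9],
  force=25,
)

```text
clock: 3.85
tcp_pos: [516.5, -25.1, 129.8]
tcp_rot: [0.808, -0.548, 0.184, -0.11]
contact_force: [0.2, -0.6, 0.2]
opening: 8.6
```

```bash
python3 - <<'E'
from h import *
p=np.load("pose2.npy");o=bot.get_obs();print(o["opening"],o["contact_force"],o["moment"])
goto(world(pin(p[3],40),p),tool_R(-p[3],p),o)
cv2.imwrite("pics/w2.png",bot.read_camera("wrist")[:,:,::-1])
E
```

```text
8.578903876194943 [ 0.23908442 -0.57503105  0.21753901] [ 0.00863483  0.18557379 -0.04629135]
shift now-axes [-1.4  3.6  5.4] rot [0.005 0.002 0.002] shift in target axes [-1.4  3.7  5.4]
```

View pics/w2.png

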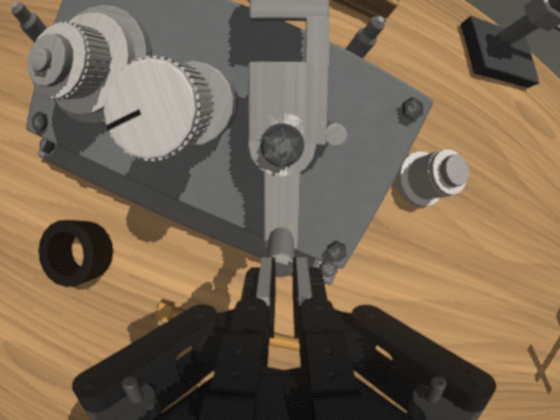

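The fingers shut in front of the pin without touching it: the pin top is near (283,262), just beyond the pads (rows 260–300). I'll check the projected points against this.

```bash
python3 - <<'E'
from h import *
p=np.load("pose2.npy");o=bot.get_obs();i=bot.camera_info("wrist");T=np.array(i["T"]);K=np.array(i["camera_matrix"])
Rt=R.from_quat(o["tcp_rot"]);t=o["tcp_pos"];print(t,Rt.as_matrix().round(3).tolist())
names=["pintop","pinbase","knobtop","nose","pivothead45"]
print(dict(zip(names,fish(np.array([world(q,p) for q in (pin(p[3]),pin(p[3],33),face(0,0,93.6),face(0,86,73),face(0,-62,45))]),T,K).round(1).tolist())))
for z in (0,-5,-19,-30): print(z,fish(t+Rt.apply([0,0,z]),T,K).round(1), fish(t+Rt.apply([0,-11,z]),T,K).round(1))
print("cam in tool",Rt.inv().apply(T[:3,3]-t).round(1)); print((Rt.inv().as_matrix()@T[:3,:3]).round(3).tolist())
im=cv2.imread("pics/w2.png")[215:335,200:370];cv2.imwrite("pics/w2c.png",cv2.resize(im,None,fx=4.5,fy=4.5,interpolation=3))
E
```

```text
[516.45821646 -25.11490655 129.81205902] [[0.331, -0.846, 0.417], [-0.927, -0.375, -0.024], [0.177, -0.379, -0.908]]
{'pintop': [281.0, 269.3], 'pinbase': [281.5, 240.4], 'knobtop': [145.3, 111.1], 'nose': [38.0, 60.1], 'pivothead45': [281.3, 150.5]}
0 [[283.6 243.6]] [[283.6 226.8]]
-5 [[283.7 247.3]] [[283.6 230.2]]
-19 [[283.7 258.4]] [[283.7 240.4]]
-30 [[283.7 268.3]] [[283.7 249.5]]
cam in tool [  -0.2  -84.8 -177.8]
[[1.0, -0.001, 0.001], [0.0, 0.945, 0.327], [-0.001, -0.327, 0.945]]
```

View pics/w2c.png

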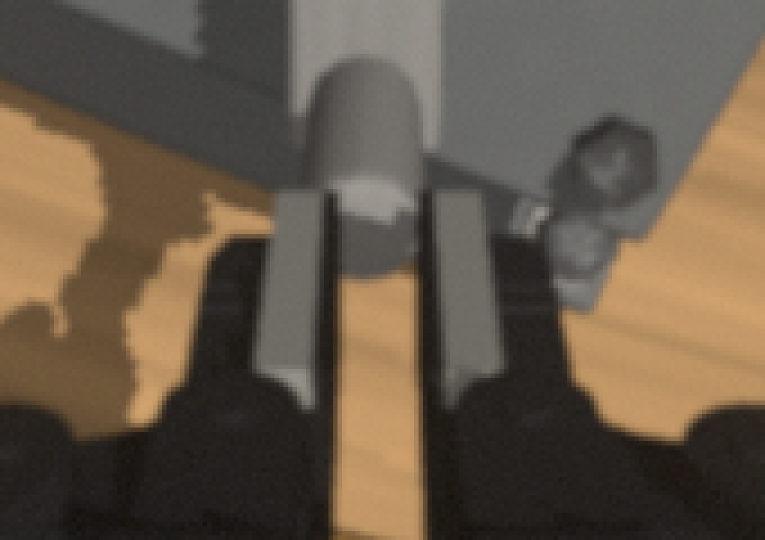

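The pads cut off both sides of the pin's top, so they're nearer the camera: they shut above the pin. On their apparent scale (8.6 mm ≈ 19 px) the tips sit 30–40 mm behind the reported TCP. I'll check the stated offset, then reopen and go down gently, watching the force.

```bash
python3 - <<'E'
from h import *
print(bot.grip_point_offset,[a for a in dir(bot) if a[0]!='_'])
E
```

```text
18.700000000000003 ['IKError', 'camera_info', 'get_obs', 'grip_point_offset', 'hand_in', 'read_camera']
```

Call:
jog_arm(
  angular=[
    [0, 0, 0],
    [0, 0, 0],
    [0, 0, 0],
    [0, 0, 0],
    [0, 0, 0],
    [0, 0, 0],
    [0, 0, 0],
    [0, 0, 0],
  ],
  delta_pos=[
    [-0.001, 0.002, 0],
    [0, 0, 0],
    [0, 0, 0],
    [0, 0, 0.003],
    [0, 0, 0.003],
    [0, 0, 0.003],
    [0, 0, 0.003],
    [0, 0, 0],
  ],
  grip=[0.5, 0.5, 0.5, 0.5, 0.5, 0.5, 0.5, 0.5],
  force=25,
)

```text
clock: 4.7
tcp_pos: [519.3, -25.2, 117.4]
tcp_rot: [0.809, -0.548, 0.184, -0.109]
contact_force: [0.2, 0.8, 0.3]
opening: 42.5
```

Call:
jog_arm(
  angular=[
    [0, 0, 0],
    [0, 0, 0],
    [0, 0, 0],
    [0, 0, 0],
    [0, 0, 0],
    [0, 0, 0],
  ],
  delta_pos=[
    [0, 0, 0],
    [0, 0, 0],
    [0, 0, 0],
    [0, 0, 0],
    [0, 0, 0],
    [0, 0, 0],
  ],
  grip=[0.9, 0.9, 0.9, 0.9, 0.9, 0.9],
  force=25,
)

```text
clock: 5.3
tcp_pos: [519.3, -25.2, 118.0]
tcp_rot: [0.808, -0.548, 0.184, -0.11]
contact_force: [-1.9, 0.0, 2.8]
opening: 12.2
```

Call:
jog_arm(
  angular=[
    [0, 0, 0],
    [0, 0, 0],
    [0, 0, 0],
  ],
  delta_pos=[
    [0, 0, 0],
    [0, 0, 0],
    [0, 0, 0],
  ],
  grip=[0.9, 0.9, 0.9],
)

```text
clock: 5.6
tcp_pos: [519.4, -25.2, 118.0]
tcp_rot: [0.808, -0.548, 0.184, -0.11]
contact_force: [-2.8, 0.6, 3.3]
opening: 12.1
```

```bash
python3 - <<'E'
from h import *
o=bot.get_obs();print(o["opening"],o["contact_force"],o["moment"])
im=bot.read_camera("wrist")[:,:,::-1]
cv2.imwrite("pics/w3c.png",cv2.resize(im[200:330,190:380],None,fx=4,fy=4,interpolation=3))
E
```

```text
12.120425948542895 [-2.77671614  0.58397249  3.31875903] [0.12870652 0.384557   0.03784744]
```

View pics/w3c.png

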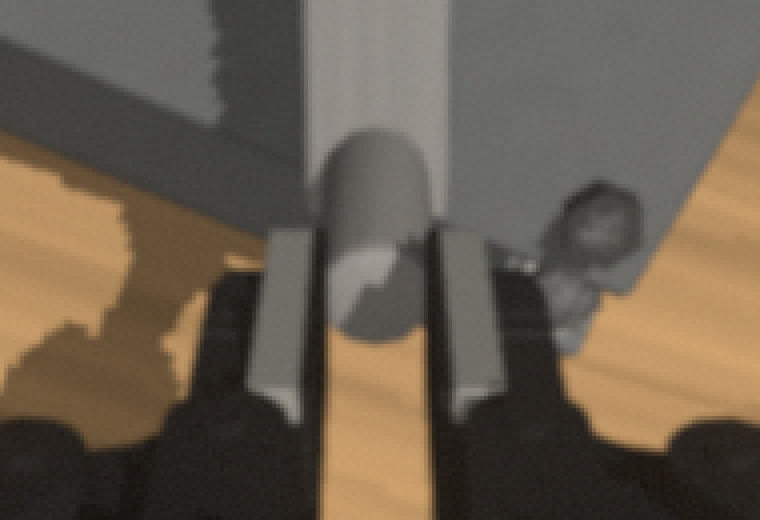

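Now the pads squeeze the top rim of the pin (opening 12.1, about 4 N axial), so the tips really are about 35 mm short of my estimate. I'll open and go down further, gently.

Call:
jog_arm(
  angular=[
    [0, 0, 0],
    [0, 0, 0],
    [0, 0, 0],
    [0, 0, 0],
    [0, 0, 0],
    [0, 0, 0],
    [0, 0, 0],
    [0, 0, 0],
  ],
  delta_pos=[
    [0, 0, 0],
    [0, 0, 0],
    [0, 0, 0],
    [0, 0, 0.004],
    [0, 0, 0.004],
    [0, 0, 0.004],
    [0, 0, 0.004],
    [0, 0, 0],
  ],
  grip=[0.6, 0.6, 0.6, 0.6, 0.6, 0.6, 0.6, 0.6],
)

```text
clock: 6.45
tcp_pos: [526.0, -25.6, 102.7]
tcp_rot: [0.809, -0.548, 0.183, -0.109]
contact_force: [-0.4, -0.5, 0.5]
opening: 33.8
```

Call:
jog_arm(
  angular=[
    [0, 0, 0],
    [0, 0, 0],
    [0, 0, 0],
    [0, 0, 0],
    [0, 0, 0],
    [0, 0, 0],
    [0, 0, 0],
  ],
  delta_pos=[
    [0, 0, 0],
    [0, 0, 0],
    [0, 0, 0],
    [0, 0, 0],
    [0, 0, 0],
    [0, 0, 0],
    [0, 0, 0],
  ],
  grip=[0.9, 0.9, 0.9, 0.9, 0.9, 0.9, 0.9],
  force=25,
)

```text
clock: 7.15
tcp_pos: [526.0, -25.6, 103.4]
tcp_rot: [0.808, -0.548, 0.184, -0.11]
contact_force: [-1.0, 0.4, -1.4]
opening: 14.8
```

```bash
python3 - <<'E'
from h import *
p=np.load("pose2.npy");o=bot.get_obs();print(o["opening"],o["contact_force"],o["moment"],o["tcp_pos"])
goto(world(pin(p[3],40),p),tool_R(-p[3],p),o)
E
```

```text
14.791913939275108 [-0.987185    0.43430548 -1.44650573] [0.08136352 0.32726421 0.09922282] [526.02843239 -25.63208188 103.41412712]
shift now-axes [ -0.4   1.5 -22.6] rot [0.005 0.002 0.002] shift in target axes [ -0.3   1.4 -22.6]
```

The pin is gripped (opening 14.8). Now I'll swing along the arc, 60 mm radius and 0.08 rad per row, with a check after a few rows.

Call:
jog_arm(
  angular=[
    [0, 0, -0.08],
    [0, 0, -0.08],
    [0, 0, -0.08],
    [0, 0, -0.08],
    [0, 0, 0],
  ],
  delta_pos=[
    [0.0048, -0.0002, 0],
    [0.0048, -0.0002, 0],
    [0.0048, -0.0002, 0],
    [0.0048, -0.0002, 0],
    [0, 0, 0],
  ],
  grip=[0.9, 0.9, 0.9, 0.9, 0.9],
)

```text
clock: 7.65
tcp_pos: [535.2, -42.4, 108.1]
tcp_rot: [0.886, -0.412, 0.199, -0.079]
contact_force: [0.2, -3.2, -1.2]
opening: 14.7
```

```bash
cat > arc.py <<'E'
from h import *
p=np.load("pose2.npy");o=bot.get_obs();print(o["clock"],o["opening"],o["contact_force"].round(1),o["moment"].round(2),o["joints"].round(2))
Rt=R.from_quat(o["tcp_rot"]);print("force in tool",Rt.inv().apply(o["contact_force"]).round(1))
q=R.from_euler('z',-p[2]).apply(o["tcp_pos"]-[p[0],p[1],0])-[0,0,110]
u,l,h=q@U,q@L,q@N;print("ulh",np.round([u,l,h],1),"radius",np.hypot(u,l+62).round(1),"theta",np.arctan2(-u,-(l+62)).round(3))
x=R.from_euler('z',-p[2]).apply(Rt.as_matrix()[:,0]);print("alpha",np.arctan2(x@L,x@U).round(3))
E
python3 arc.py
```

```text
7.65 14.658960238155192 [ 0.2 -3.2 -1.2] [-0.34  0.27 -0.03] [-0.09  0.16  2.24  0.04  0.31  0.74]
force in tool [2.2 2.3 1.2]
ulh [ -41.8 -103.2   17.4] radius 58.6 theta 0.793
alpha -0.813
```

Call:
jog_arm(
  angular=[
    [0, 0, -0.08],
    [0, 0, -0.08],
    [0, 0, -0.08],
    [0, 0, -0.08],
    [0, 0, -0.08],
    [0, 0, -0.08],
    [0, 0, -0.08],
    [0, 0, -0.08],
    [0, 0, 0],
  ],
  delta_pos=[
    [0.0048, -0.0002, 0],
    [0.0048, -0.0002, 0],
    [0.0048, -0.0002, 0],
    [0.0048, -0.0002, 0],
    [0.0048, -0.0002, 0],
    [0.0048, -0.0002, 0],
    [0.0048, -0.0002, 0],
    [0.0048, -0.0002, 0],
    [0, 0, 0],
  ],
  grip=[0.9, 0.9, 0.9, 0.9, 0.9, 0.9, 0.9, 0.9, 0.9],
)

```text
clock: 8.55
tcp_pos: [564.5, -61.5, 122.1]
tcp_rot: [0.97, -0.113, 0.214, -0.012]
contact_force: [0.7, 0.5, 1.4]
opening: 14.5
```

```bash
python3 arc.py
```

```text
8.55 14.543950900831133 [0.7 0.5 1.4] [0.06 0.13 0.17] [-0.13  0.18  2.17  0.09  0.36  0.03]
force in tool [ 1.1 -0.7 -1. ]
ulh [  -8.3 -120.6   17.3] radius 59.2 theta 0.142
alpha -0.174
```

Call:
jog_arm(
  angular=[
    [0, 0, -0.04],
    [0, 0, -0.04],
    [0, 0, -0.04],
    [0, 0, -0.03],
    [0, 0, 0],
  ],
  delta_pos=[
    [0.0024, 0, 0],
    [0.0024, 0, 0],
    [0.0024, 0, 0],
    [0.002, 0, 0],
    [0, 0, 0],
  ],
  grip=[0.9, 0.9, 0.9, 0.9, 0.9],
)

```text
clock: 9.05
tcp_pos: [572.0, -62.7, 125.6]
tcp_rot: [0.976, -0.041, 0.214, 0.003]
contact_force: [-2.7, 3.6, 2.7]
opening: 14.6
```

```bash
python3 arc.py
```

```text
9.05 14.558448931465067 [-2.7  3.6  2.7] [0.46 0.39 0.31] [-0.13  0.18  2.16  0.08  0.38 -0.12]
force in tool [-1.6 -3.4 -3.7]
ulh [  -0.  -121.3   17.2] radius 59.3 theta 0.0
alpha -0.026
```

Close to the stop now. I'll keep pushing in small steps until the reaction rises.

Call:
jog_arm(
  angular=[
    [0, 0, 0],
    [0, 0, 0],
    [0, 0, 0],
  ],
  delta_pos=[
    [0.0015, 0, 0],
    [0.0015, 0, 0],
    [0, 0, 0],
  ],
  grip=[0.9, 0.9, 0.9],
)

```text
clock: 9.35
tcp_pos: [573.3, -63.0, 126.1]
tcp_rot: [0.976, -0.041, 0.212, 0.003]
contact_force: [-8.5, 0.3, 4.0]
opening: 14.4
```

```bash
python3 arc.py
```

```text
9.35 14.402397211173513 [-8.5  0.3  4. ] [0.21 1.16 0.07] [-0.13  0.18  2.15  0.08  0.38 -0.12]
force in tool [-6.1  0.3 -7.1]
ulh [   1.3 -121.6   17.1] radius 59.6 theta -0.022
alpha -0.027
```

Call:
jog_arm(
  angular=[
    [0, 0, 0],
    [0, 0, 0],
    [0, 0, 0],
  ],
  delta_pos=[
    [0.002, 0, 0],
    [0.002, 0, 0],
    [0, 0, 0],
  ],
  grip=[0.9, 0.9, 0.9],
)

```text
clock: 9.65
tcp_pos: [573.2, -63.0, 125.9]
tcp_rot: [0.977, -0.042, 0.209, 0.003]
contact_force: [-22.0, 0.8, 12.6]
opening: 14.7
```

```bash
python3 arc.py
```

```text
9.65 14.681887733518817 [-22.    0.8  12.6] [ 0.02  2.67 -0.  ] [-0.13  0.18  2.14  0.08  0.39 -0.12]
force in tool [-15.    0.9 -20.5]
ulh [   1.2 -121.5   17. ] radius 59.6 theta -0.02
alpha -0.027
```

The keeper is hard on its stop: the reaction rose to 15 N with no further movement, and the pin is 121.5 mm across and within 1.2 mm of level with the screw. Now relax, release, back off and go over to the knob.

Call:
jog_arm(
  angular=[
    [0, 0, 0],
    [0, 0, 0],
    [0, 0, 0],
    [0, 0, 0],
    [0, 0, 0],
    [0, 0, 0],
    [0, 0, 0],
    [0, 0, 0],
    [0, 0, 0],
    [0, 0, 0],
  ],
  delta_pos=[
    [-0.003, 0, 0],
    [-0.001, 0, 0],
    [0, 0, 0],
    [0, 0, 0],
    [0, 0, 0],
    [0, 0, -0.02],
    [0, 0, -0.025],
    [0, 0, -0.025],
    [0, 0, -0.015],
    [0, 0, 0],
  ],
  grip=[0.9, 0.9, 0.6, 0.6, 0.6, 0.6, 0.6, 0.4, 0.3, 0.3],
)

```text
clock: 10.65
tcp_pos: [540.6, -61.5, 206.5]
tcp_rot: [0.976, -0.04, 0.216, 0.004]
contact_force: [-0.2, 0.2, -0.1]
opening: 60.0
```

```bash
python3 arc.py; python3 - <<'E'
from h import *
p=np.load("pose2.npy"); goto(world(face(1.2,0.4,95),p),tool_R(0,p))
E
```

```text
10.65 60.03174606488977 [-0.2  0.2 -0.1] [0.01 0.21 0.05] [-0.14 -0.    2.14  0.06  0.57 -0.1 ]
force in tool [-0.2 -0.1  0. ]
ulh [   5.7 -121.9  103.8] radius 60.2 theta -0.095
alpha -0.024
shift now-axes [  -7.4 -122.2    8.8] rot [ 0.001  0.001 -0.024] shift in target axes [  -4.5 -122.3    8.8]
```

Call:
jog_arm(
  angular=[
    [0, 0, -0.024],
    [0, 0, 0],
    [0, 0, 0],
    [0, 0, 0],
    [0, 0, 0],
  ],
  delta_pos=[
    [-0.0005, -0.03, 0],
    [-0.001, -0.03, 0],
    [-0.001, -0.03, 0],
    [-0.002, -0.032, 0],
    [0, 0, 0],
  ],
  grip=[0.3, 0.3, 0.3, 0.3, 0.3],
)

```text
clock: 11.15
tcp_pos: [543.5, 63.8, 201.6]
tcp_rot: [0.977, -0.027, 0.214, 0.006]
contact_force: [-0.8, 0.3, 0.1]
opening: 59.7
```

```bash
python3 arc.py; python3 - <<'E'
from h import *
p=np.load("pose2.npy"); i=bot.camera_info("wrist");T=np.array(i["T"]);K=np.array(i["camera_matrix"])
im=bot.read_camera("wrist")[:,:,::-1];cv2.imwrite("pics/w4.png",cv2.resize(im,(800,600),interpolation=3))
print(fish(np.array([world(face(1.2,.4,93.6),p)]),T,K)*800/560)
E
```

```text
11.15 59.68848893191218 [-0.8  0.3  0.1] [-0.    0.19 -0.  ] [ 0.18  0.02  2.13 -0.18  0.58  0.36]
force in tool [-0.7 -0.2 -0.4]
ulh [ -0.4   3.3 101.3] radius 65.3 theta 3.136
alpha 0.003
[[408.06087298 345.96976769]]
```

View pics/w4.png

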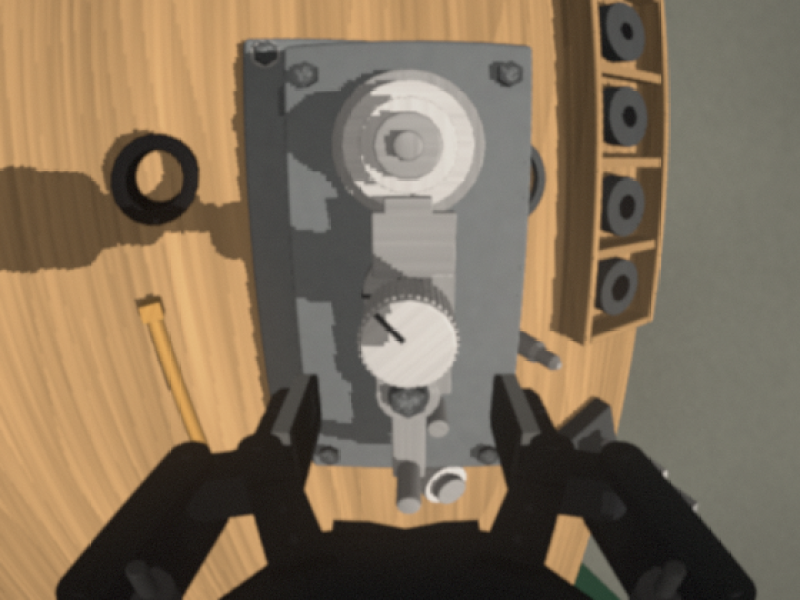

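The wrist picture shows the keeper closed, with its toe on the flange and its slot behind the screw. The knob centre is at (408,343), 3 px from the prediction, and its line points left and up, about 0.8 rad from the downslope notch. Down onto the knob.

Call:
jog_arm(
  angular=[
    [0, 0, 0],
    [0, 0, 0],
    [0, 0, 0],
    [0, 0, 0],
    [0, 0, 0],
    [0, 0, 0],
    [0, 0, 0],
    [0, 0, 0],
  ],
  delta_pos=[
    [0.0015, 0.003, 0],
    [0, 0, 0.015],
    [0, 0, 0.015],
    [0, 0, 0.015],
    [0, 0, 0.01],
    [0, 0, 0.01],
    [0, 0, 0.007],
    [0, 0, 0],
  ],
  grip=[0.3, 0.3, 0.3, 0.3, 0.3, 0.3, 0.3, 0.3],
)

```text
clock: 12.0
tcp_pos: [574.3, 55.5, 136.9]
tcp_rot: [0.977, -0.028, 0.213, 0.007]
contact_force: [0.2, 0.2, -0.7]
opening: 59.7
```

Call:
jog_arm(
  angular=[
    [0, 0, 0],
    [0, 0, 0],
    [0, 0, 0],
    [0, 0, 0],
    [0, 0, 0],
  ],
  delta_pos=[
    [0, 0, 0],
    [0, 0, 0],
    [0, 0, 0],
    [0, 0, 0],
    [0, 0, 0],
  ],
  grip=[0.55, 0.55, 0.55, 0.55, 0.55],
  force=25,
)

```text
clock: 12.5
tcp_pos: [574.0, 55.9, 137.8]
tcp_rot: [0.976, -0.028, 0.214, 0.006]
contact_force: [-6.6, -0.5, 1.4]
opening: 42.7
```

```bash
python3 arc.py
```

```text
12.5 42.7192394731627 [-6.6 -0.5  1.4] [-0.08  0.71 -0.03] [ 0.15  0.16  2.14 -0.21  0.43  0.39]
force in tool [-5.4  0.8 -4.1]
ulh [ 0.7 -2.8 30.3] radius 59.2 theta -3.13
alpha 0.001
```

Call:
jog_arm(
  angular=[
    [0, 0, 0],
    [0, 0, 0],
    [0, 0, 0],
    [0, 0, 0],
    [0, 0, 0],
    [0, 0, 0],
    [0, 0, 0],
    [0, 0, 0],
  ],
  delta_pos=[
    [0, 0, 0],
    [0, 0, 0],
    [-0.001, -0.003, 0.002],
    [0, 0, 0],
    [0, 0, 0],
    [0, 0, 0],
    [0, 0, 0],
    [0, 0, 0],
  ],
  grip=[0.42, 0.42, 0.42, 0.6, 0.6, 0.6, 0.6, 0.6],
  force=25,
)

```text
clock: 13.3
tcp_pos: [575.0, 59.2, 135.8]
tcp_rot: [0.976, -0.028, 0.214, 0.006]
contact_force: [1.3, 4.2, -0.4]
opening: 43.2
```

```bash
python3 arc.py
```

```text
13.3 43.20634092513449 [ 1.3  4.2 -0.4] [ 0.59 -0.26  0.31] [ 0.16  0.17  2.14 -0.22  0.42  0.4 ]
force in tool [ 0.8 -4.2  0.8]
ulh [ 0.6  0.6 28.2] radius 62.6 theta -3.132
alpha 0.0
```

Centred and gripped at 43 mm. Turning back (anticlockwise) by 1.0 rad.

Call:
jog_arm(
  angular=[
    [0, 0, -0.1],
    [0, 0, -0.1],
    [0, 0, -0.1],
    [0, 0, -0.1],
    [0, 0, -0.1],
    [0, 0, 0],
  ],
  delta_pos=[
    [0, 0, 0],
    [0, 0, 0],
    [0, 0, 0],
    [0, 0, 0],
    [0, 0, 0],
    [0, 0, 0],
  ],
  grip=[0.6, 0.6, 0.6, 0.6, 0.6, 0.6],
)

```text
clock: 13.9
tcp_pos: [574.8, 59.2, 135.7]
tcp_rot: [0.953, 0.215, 0.206, 0.059]
contact_force: [1.5, 5.4, -0.6]
opening: 43.3
```

```bash
python3 arc.py
```

```text
13.9 43.26993294027739 [ 1.5  5.4 -0.6] [ 0.74 -0.17  0.44] [ 0.16  0.17  2.14 -0.22  0.42 -0.1 ]
force in tool [ 3.3 -4.4  1. ]
ulh [ 0.4  0.5 28.2] radius 62.5 theta -3.136
alpha 0.502
```

Call:
jog_arm(
  angular=[
    [0, 0, -0.1],
    [0, 0, -0.1],
    [0, 0, -0.1],
    [0, 0, -0.1],
    [0, 0, -0.1],
    [0, 0, 0],
  ],
  delta_pos=[
    [0, 0, 0],
    [0, 0, 0],
    [0, 0, 0],
    [0, 0, 0],
    [0, 0, 0],
    [0, 0, 0],
  ],
  grip=[0.6, 0.6, 0.6, 0.6, 0.6, 0.6],
)

```text
clock: 14.5
tcp_pos: [574.7, 59.0, 135.5]
tcp_rot: [0.871, 0.443, 0.185, 0.108]
contact_force: [2.7, 5.2, -2.5]
opening: 43.2
```

```bash
python3 arc.py
```

```text
14.5 43.230947750828804 [ 2.7  5.2 -2.5] [ 0.75 -0.22  0.45] [ 0.16  0.17  2.14 -0.22  0.42 -0.6 ]
force in tool [ 5.1 -1.9  3.2]
ulh [ 0.2  0.4 28.1] radius 62.4 theta -3.139
alpha 0.999
```

Call:
jog_arm(
  angular=[
    [0, 0, 0],
    [0, 0, 0],
    [0, 0, 0],
    [0, 0, 0],
    [0, 0, 0],
  ],
  delta_pos=[
    [0, 0, 0],
    [0, 0, 0],
    [0, 0, 0],
    [0, 0, 0],
    [0, 0, 0],
  ],
  grip=[0.3, 0.3, 0.3, 0.3, 0.3],
)

```text
clock: 15.0
tcp_pos: [574.5, 58.8, 135.5]
tcp_rot: [0.871, 0.443, 0.185, 0.108]
contact_force: [0.1, -0.5, -0.1]
opening: 59.8
```

```bash
python3 arc.py; python3 - <<'E'
from h import *
p=np.load("pose2.npy"); i=bot.camera_info("wrist");T=np.array(i["T"]);K=np.array(i["camera_matrix"])
im=bot.read_camera("wrist")[:,:,::-1];cv2.imwrite("pics/w5.png",cv2.resize(im[60:360,80:480],(800,600),interpolation=3))
for h in (93.6,83.6):
  for a in (None,0,-.2): print(h,a,((fish(np.array([world(face(1-(0 if a is None else 20*np.cos(a)),.4+(0 if a is None else 20*np.sin(a)),h),p)]),T,K)-[80,60])*2).round(0))
E
```

```text
15.0 59.75043972786893 [ 0.1 -0.5 -0.1] [0.01 0.22 0.03] [ 0.16  0.17  2.14 -0.22  0.42 -0.6 ]
force in tool [-0.4  0.4  0.2]
ulh [-0.   0.1 28.2] radius 62.1 theta 3.141
alpha 1.0
93.6 None [[409. 498.]]
93.6 0 [[355. 431.]]
93.6 -0.2 [[340. 441.]]
83.6 None [[409. 472.]]
83.6 0 [[359. 407.]]
83.6 -0.2 [[345. 417.]]
```

View pics/w5.png

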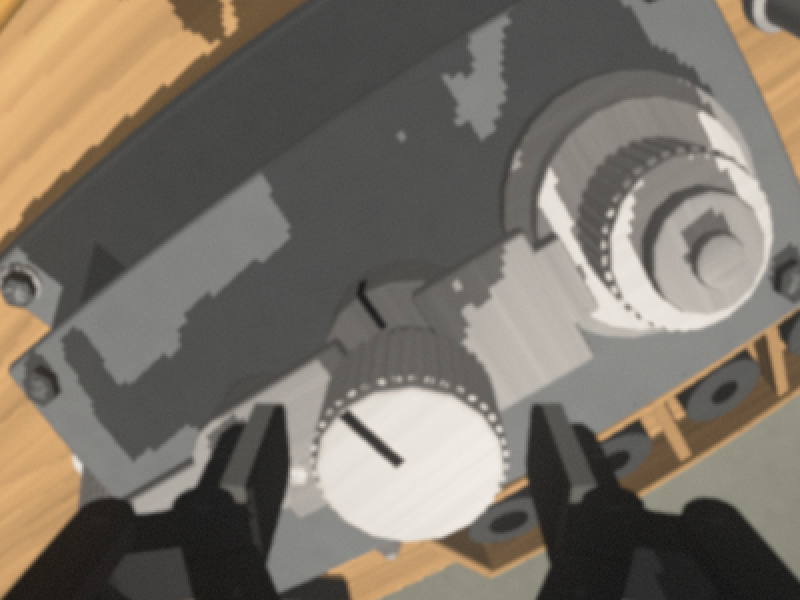

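The witness line now points along the boss's notch at a turn of about −0.2. The knob top's centre is at (411,464): 472 was predicted if dropped and 498 if not, so it has dropped. I'll regrip 8 mm lower and drive forward, following the thread down.

Call:
jog_arm(
  angular=[
    [0, 0, 0],
    [0, 0, 0],
    [0, 0, 0],
    [0, 0, 0],
    [0, 0, 0],
    [0, 0, 0],
    [0, 0, 0],
    [0, 0, 0],
  ],
  delta_pos=[
    [0, 0, 0.004],
    [0, 0, 0.004],
    [0, 0, 0],
    [0, 0, 0],
    [0, 0, 0],
    [0, 0, 0],
    [0, 0, 0],
    [0, 0, 0],
  ],
  grip=[0.3, 0.3, 0.6, 0.6, 0.6, 0.6, 0.6, 0.6],
  force=25,
)

```text
clock: 15.85
tcp_pos: [577.8, 58.9, 128.2]
tcp_rot: [0.87, 0.443, 0.185, 0.108]
contact_force: [-0.0, 4.8, -2.2]
opening: 43.3
```

Call:
jog_arm(
  angular=[
    [0, 0, 0.1],
    [0, 0, 0.1],
    [0, 0, 0.1],
    [0, 0, 0.1],
    [0, 0, 0.1],
    [0, 0, 0.1],
    [0, 0, 0.1],
    [0, 0, 0.1],
    [0, 0, 0],
  ],
  delta_pos=[
    [0, 0, 0],
    [0, 0, 0],
    [0, 0, 0.0002],
    [0, 0, 0.0002],
    [0, 0, 0.0002],
    [0, 0, 0.0002],
    [0, 0, 0.0002],
    [0, 0, 0.0002],
    [0, 0, 0],
  ],
  grip=[0.6, 0.6, 0.6, 0.6, 0.6, 0.6, 0.6, 0.6, 0.6],
)

```text
clock: 16.75
tcp_pos: [578.8, 59.2, 127.4]
tcp_rot: [0.974, 0.068, 0.213, 0.027]
contact_force: [2.3, 6.9, -2.0]
opening: 43.0
```

```bash
python3 arc.py
```

```text
16.75 43.0114417539178 [ 2.3  6.9 -2. ] [1.16 0.25 0.38] [ 0.16  0.19  2.14 -0.23  0.4   0.21]
force in tool [ 2.2 -6.7  2.6]
ulh [ 0.4  0.7 19. ] radius 62.7 theta -3.135
alpha 0.197
```

Call:
jog_arm(
  angular=[
    [0, 0, 0.1],
    [0, 0, 0.1],
    [0, 0, 0.1],
    [0, 0, 0.1],
    [0, 0, 0.1],
    [0, 0, 0.1],
    [0, 0, 0.1],
    [0, 0, 0.1],
    [0, 0, 0.1],
    [0, 0, 0.1],
  ],
  delta_pos=[
    [0, 0, 0.0002],
    [0, 0, 0.0002],
    [0, 0, 0.0002],
    [0, 0, 0.0002],
    [0, 0, 0.0002],
    [0, 0, 0.0002],
    [0, 0, 0.0002],
    [0, 0, 0.0002],
    [0, 0, 0.0002],
    [0, 0, 0.0002],
  ],
  grip=[0.6, 0.6, 0.6, 0.6, 0.6, 0.6, 0.6, 0.6, 0.6, 0.6],
)

```text
clock: 17.75
tcp_pos: [580.1, 59.1, 125.9]
tcp_rot: [0.887, -0.408, 0.2, -0.079]
contact_force: [2.2, 4.9, -2.2]
opening: 43.2
```

```bash
cat >> arc.py <<'E'
print("moment tool",Rt.inv().apply(o["moment"]).round(3))
E
python3 arc.py
```

```text
17.75 43.219670790236556 [ 2.2  4.9 -2.2] [1.05 0.15 0.5 ] [ 0.16  0.19  2.14 -0.23  0.4   1.21]
force in tool [-3.  -4.   2.8]
ulh [ 1.   0.7 17.1] radius 62.7 theta -3.126
alpha -0.804
moment tool [ 0.647 -0.978 -0.013]
```

Call:
jog_arm(
  angular=[
    [0, 0, 0.1],
    [0, 0, 0.1],
    [0, 0, 0.1],
    [0, 0, 0.1],
    [0, 0, 0.1],
    [0, 0, 0.1],
    [0, 0, 0.1],
  ],
  delta_pos=[
    [0, 0, 0.0002],
    [0, 0, 0.0002],
    [0, 0, 0.0002],
    [0, 0, 0.0002],
    [0, 0, 0.0002],
    [0, 0, 0.0002],
    [0, 0, 0.0002],
  ],
  grip=[0.6, 0.6, 0.6, 0.6, 0.6, 0.6, 0.6],
)

```text
clock: 18.45
tcp_pos: [580.9, 58.8, 124.9]
tcp_rot: [0.694, -0.687, 0.161, -0.142]
contact_force: [0.3, 1.8, 1.8]
opening: 43.3
```

```bash
python3 arc.py
```

```text
18.45 43.25061162622441 [0.3 1.8 1.8] [ 0.74 -0.09  0.39] [ 0.16  0.2   2.14 -0.23  0.39  1.91]
force in tool [-1.7 -1.1 -1.6]
ulh [ 1.3  0.4 15.8] radius 62.5 theta -3.121
alpha -1.504
moment tool [ 0.107 -0.831 -0.039]
```

Call:
jog_arm(
  angular=[
    [0, 0, 0.06],
    [0, 0, 0.06],
    [0, 0, 0.06],
    [0, 0, 0.06],
  ],
  delta_pos=[
    [0, 0, 0.0001],
    [0, 0, 0.0001],
    [0, 0, 0.0001],
    [0, 0, 0.0001],
  ],
  grip=[0.6, 0.6, 0.6, 0.6],
)

```text
clock: 18.85
tcp_pos: [581.0, 58.6, 124.8]
tcp_rot: [-0.607, 0.765, -0.143, 0.161]
contact_force: [-2.7, 1.2, 5.8]
opening: 42.9
```

```bash
python3 arc.py
```

```text
18.85 42.931668523026666 [-2.7  1.2  5.8] [ 0.58 -0.09  0.42] [ 0.16  0.2   2.14 -0.23  0.39  2.15]
force in tool [-1.   0.3 -6.4]
ulh [ 1.4  0.3 15.7] radius 62.3 theta -3.12
alpha -1.742
moment tool [-0.063 -0.708 -0.137]
```

Call:
jog_arm(
  angular=[
    [0, 0, 0.06],
    [0, 0, 0.06],
    [0, 0, 0.06],
  ],
  delta_pos=[
    [0, 0, 0],
    [0, 0, 0],
    [0, 0, 0],
  ],
  grip=[0.6, 0.6, 0.6],
)

```text
clock: 19.15
tcp_pos: [581.0, 58.5, 124.8]
tcp_rot: [-0.536, 0.816, -0.128, 0.173]
contact_force: [-2.0, 0.3, 5.4]
opening: 43.1
```

```bash
python3 arc.py
```

```text
19.15 43.115999035462266 [-2.   0.3  5.4] [ 0.41 -0.15  0.31] [ 0.16  0.2   2.14 -0.23  0.39  2.33]
force in tool [-0.4 -0.3 -5.8]
ulh [ 1.3  0.2 15.7] radius 62.2 theta -3.12
alpha -1.922
moment tool [-0.055 -0.517 -0.104]
```

Call:
jog_arm(
  angular=[
    [0, 0, 0.06],
    [0, 0, 0.06],
    [0, 0, 0.06],
  ],
  delta_pos=[
    [0, 0, 0],
    [0, 0, 0],
    [0, 0, 0],
  ],
  grip=[0.6, 0.6, 0.6],
)

```text
clock: 19.45
tcp_pos: [581.0, 58.3, 124.8]
tcp_rot: [-0.461, 0.861, -0.112, 0.183]
contact_force: [0.0, -2.9, 3.0]
opening: 43.1
```

```bash
python3 arc.py
```

```text
19.45 43.09682077872594 [ 0.  -2.9  3. ] [-0.36  0.07  0.62] [ 0.16  0.2   2.14 -0.24  0.39  2.51]
force in tool [ 1.8 -2.7 -2.6]
ulh [ 1.4  0.  15.7] radius 62.0 theta -3.12
alpha -2.101
moment tool [-0.011  0.088 -0.711]
```

The torque jumped from about 0.1 to 0.71 N m, so it's at the stop. A small confirming turn, then release.

Call:
jog_arm(
  angular=[
    [0, 0, 0.05],
    [0, 0, 0.05],
    [0, 0, 0],
  ],
  delta_pos=[
    [0, 0, 0],
    [0, 0, 0],
    [0, 0, 0],
  ],
  grip=[0.6, 0.6, 0.6],
)

```text
clock: 19.75
tcp_pos: [581.1, 58.0, 124.7]
tcp_rot: [-0.418, 0.883, -0.103, 0.189]
contact_force: [1.9, -5.4, 4.7]
opening: 43.4
```

```bash
python3 arc.py
```

```text
19.75 43.37138079744636 [ 1.9 -5.4  4.7] [-0.92 -0.37  0.09] [ 0.15  0.2   2.14 -0.24  0.39  2.61]
force in tool [ 1.9 -6.3 -3.3]
ulh [ 1.4 -0.3 15.6] radius 61.7 theta -3.118
alpha -2.199
moment tool [ 0.8    0.382 -0.457]
```

Call:
jog_arm(
  angular=[
    [0, 0, 0],
    [0, 0, 0],
    [0, 0, 0],
    [0, 0, 0],
    [0, 0, 0],
    [0, 0, 0],
    [0, 0, 0],
    [0, 0, 0],
    [0, 0, 0],
  ],
  delta_pos=[
    [0, 0, 0],
    [0, 0, 0],
    [0, 0, 0],
    [0, 0, -0.01],
    [0, 0, -0.02],
    [0, 0, -0.02],
    [0, 0, -0.025],
    [0, 0, -0.025],
    [0, 0, 0],
  ],
  grip=[0.3, 0.3, 0.3, 0.3, 0.3, 0.3, 0.3, 0.3, 0.3],
)

```text
clock: 20.65
tcp_pos: [538.8, 61.5, 218.1]
tcp_rot: [-0.418, 0.882, -0.103, 0.19]
contact_force: [0.9, -0.3, -0.5]
opening: 59.8
```

```bash
python3 arc.py; python3 - <<'E'
from h import *
p=np.load("pose2.npy"); i=bot.camera_info("wrist");T=np.array(i["T"]);K=np.array(i["camera_matrix"])
im=bot.read_camera("wrist")[:,:,::-1]
s=bot.read_camera("scene")[:,:,::-1]
a=cv2.resize(im,(440,330));b=cv2.resize(s[160:250,200:365],(800,436),interpolation=3)[:, :]
cv2.imwrite("pics/fw.png",im);cv2.imwrite("pics/fs.png",s)
C=np.zeros((600,800,3),np.uint8);C[:420,:400]=cv2.resize(im[60:340,150:417],(400,420));C[:420,400:]=cv2.resize(s[165:255,235:321],(400,420),interpolation=3)
cv2.imwrite("pics/final.png",C)
for h in (93.6,83.6,79.0): print(h,fish(np.array([world(face(1.2,.4,h),p)]),T,K).round(1),proj(world(face(1.2,.4,h),p),bot.camera_info("scene")).round(1))
for a_ in (2.4,2.6,2.8): print(a_,fish(np.array([world(face(1.2-20*np.cos(a_),.4+20*np.sin(a_),79),p)]),T,K).round(1))
E
```

```text
20.65 59.837863313749494 [ 0.9 -0.3 -0.5] [ 0.02  0.21 -0.03] [ 0.18 -0.02  2.12 -0.17  0.62  2.55]
force in tool [-0.1 -0.7  0.9]
ulh [  2.5   0.8 118.2] radius 62.8 theta -3.102
alpha -2.2
moment tool [-0.165  0.131  0.03 ]
93.6 [[285.7 228.9]] [[279.1 180.4]]
83.6 [[285.7 223.3]] [[279. 185.]]
79.0 [[285.6 220.9]] [[278.9 187.1]]
2.4 [[258.2 215.7]]
2.6 [[259.7 210.7]]
2.8 [[262.3 206. ]]
```

View pics/final.png

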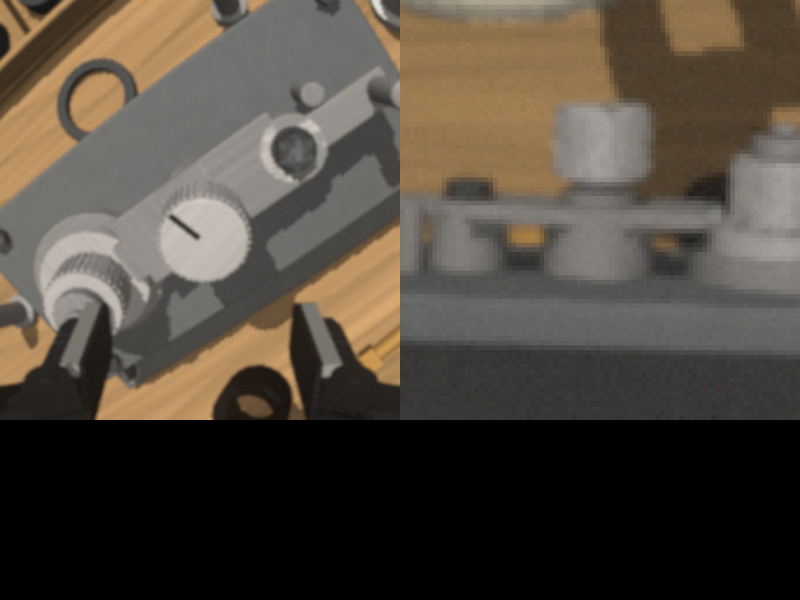

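The final picture shows the shoulder down on the keeper with no gap. The knob top is at scene row about 187.5 (187.1 predicted for home), and the witness line is at about 2.75–2.8 rad. The gripper is clear, so I'm handing in.

```bash
python3 - <<'E'
from rig import bot
print(bot.hand_in())
E
```

```text
the job is handed in; nothing more can be done
None
```

The punch holder is clamped and the job is handed in, at about 21 s on the robot's clock; no verdict came back.

**What I did**
- I swung the keeper by its pin until it was hard against its stop. The reaction rose to 15 N with no further movement.
- I turned the screw back about 1.0 rad, to roughly −0.2, and let go so it could drop. The picture showed the drop before I drove anything forward.
- I regripped lower and drove the screw forward, following it down, until the torque jumped from about 0.1 to 0.7 N m. Then I released and backed off.

**Last checks**
- The shoulder shows no gap above the keeper, and the keeper is still closed around the screw.
- The knob top was at row 187.5 in the scene camera, against 187.1 expected for home.
- The gripper was clear of everything. I used only the gripper on the pin and knob and saw nothing else disturbed, but I didn't measure the loose tools again.

**What disagreed**
- **Fingertip position:** the real fingertips seemed to be 25–37 mm behind the reported TCP, so my first two tries at the pin closed above it and then on its top rim. I allowed for this offset from then on.
- **Final turn:** the witness line read about 2.8 rad, slightly past the stated 2.4–2.75. I put this down to reading error.

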